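Hang the weighing pan on the swinging hook of the counter scale

ROBOT

A 7-joint arm with a two-finger parallel gripper is mounted at the origin on the work surface. World frame = base frame: x ahead of the robot, y to its left, z up, the work surface at z = 0. Lengths are in m, angles in rad, forces in N, time in s.
With the tool pointing down it reaches from about 0.425 to 0.925 m from the base axis. Payload 6.8 kg.
Tool frame: the origin (TCP) lies at the centre of the arm's flange, where the gripper is bolted on; the fingertips stand 173 mm ahead of it and the grasp point (between the pads) lies 155 mm ahead of it (r.hold_point_z is the distance from the TCP to the grasp point, in m); z points along the fingers, x is the direction in which the jaws open and shut, and the axes are right-handed (so a half turn about z gives the same grasp; the last joint's range is limited). The gripper opens to 85 mm and grips with 20 to 120 N. Pads are 22 mm wide; open, the fingers measure 114 mm over their backs; the gripper's body (76 mm by 85 mm) begins 54 mm behind the grasp point. The pads swing forward as they close: fully open they stand 13 mm farther back than shut.
Start: joints at [-1.424, 0.477, 0.022, 1.555, -0.011, 1.109, -0.083], TCP at [0.17, 0.653, 0.405] pointing down, gripper open.
Joint ranges: [-2.96, 2.96], [-0.34, 2.1], [-1.41, 1.46], [0.24, 2.44], [-1.37, 4.51], [0.17, 1.92], [-2.96, 2.96]. Speed limits (rad/s): [2.39, 2.39, 3.14, 3.14, 3.14, 3.14, 3.14].

INTERFACE

Orientations are given as a rotation vector (axis times angle).
In Python, from bench import r gives the robot as it stands.
- The arm moves only by the tool apply_moves, never from a script. Its arguments are lists of equal length, an entry for each row: "dp": the shift along the tool's x, y, z scaled (see below), a list of three; "twist": the turn, a rotation vector about the tool's x, y, z scaled (see below), a list of three; "jaw": the closure in counts, from 0 (fully open) to 255 (shut). In form: {"dp": [[x, y, z], ...], "twist": [[rx, ry, rz], ...], "jaw": [jaw, ...]}. A call has 1 to 20 rows; each row shifts and turns the pose as measured when the row begins, along the tool's axes as they then stand; what a row does not reach is not made up. The controller multiplies each number of a shift by 12 cm and each number of a turn by 120 degrees. A row lasts 1/10 s, in which the tool goes at most 50 mm and 8.59 degrees, less where a joint would pass 70% of its speed; a pose out of reach is approached as far as the arm can. A call with a number of a shift or a turn outside -1 to 1 is refused whole. A call with a gripper value outside its range is refused whole. The fingers move at their own pace and stop on an object; "grip_force" is the grip in N (left out, the last holds). Time passes only in rows, so rows that do not move let the fingers close. It gives the time, the measured TCP pose, the force and the opening at its end, in the units of the state.
- r.get_obs(): the state, without advancing time (a new reading comes with each control period).
- r.grab_frame(name): name is "scene" or "top" or "wrist"; returns a dict with "color" (420x560x3 uint8, red, green, blue), "z_map" (420x560 float32, m along the optical axis (not along the pixel's ray), 0 where there is no reading), "intrinsics" (3x3 intrinsics, pixels), "R" (3x3) and "t" (3): a world point X has camera coordinates R X + t; the wrist camera has in their place "hand_eye" (4x4, takes a point from camera to tool coordinates, whose origin is the TCP and whose axes are the tool frame's). Camera axes: x right, y down, z forward; pixel columns grow to the right and rows downward; lengths in m; the calibration is good to about 2 mm. The wrist camera is an equidistant fisheye: a pixel r from the principal point sees the ray r / f radians off the axis. A picture is of the moment at which its call begins: read the wrist's pose just before it.
- r.hand_in(): hands the job in, once; it reports no verdict.
The state is a dict: "clock": time; "joints": joint angles; "qvel": joint speeds; "tau": joint torques, N m; "tcp_pos": TCP position; "orientation": TCP orientation; "contact_force": force on the tool from outside, world axes, zero at the start; "moment": the same for the moment, N m; "grip_width": finger opening in m.
Only numpy, scipy, OpenCV 4.12 (cv2) and the standard library are available. Lean on these libraries where they do the work, as an engineer would, in place of code of your own. Each camera call takes 0.05 s, during which the arm holds its last target.

TASK

The hook of the cake counter's hanging scale is swinging freely. Still it with one light, lasting touch on its shank, above the tip (with the pan's bail or a finger), then hang the weighing pan on it by the top of its bail, and draw the pan gently down until the hook carries about 8 N in all for a good second (pan's weight included; over 12 N spoils the scale). Let go and leave the pan hanging level and calm on the hook, without disturbing the tartlets, berry bowl and jar.

Things in the scene. Friction and masses are not known exactly. Their poses are not given: they have to be found in the camera images.
- pan: Round steel weighing pan, loose on the counter, 0.19 to 0.29 kg. Origin: centre of its underside, z up. Dish 22 mm high, 110 mm across. A rigid bail (6 mm bar) stands over it in its y-z plane: from the rim it narrows to 52 mm between bar centres at z = 118 mm and 42 mm at z = 156 mm, then rises to a blunt peak on the axis at z = 165 mm (bar centre). Clear opening below the peak.
- eye (a point): Underside of the bail's peak, at (0, 0, 162) mm in the pan's frame: the point that must come to lie on the hook's saddle. Axes as the pan's.
- handle (a point): Good grasp on the pan's black straight side handle, at (-110, 0, 50) mm in the pan's frame. The handle runs along the pan's x, from x = -70 to -145 mm; it is 12 mm thick (y) and 22 mm high (z 39 to 61 mm). Axes as the pan's.
- scale: Stand of the hanging scale, fixed. Origin: on the counter, plumb below the resting hook's saddle; the hook's open side faces its -x. Post at x = 165 mm (24 mm thick, 607 mm high) on a foot x = 85 to 235 mm, 110 mm wide, 16 mm high. Scale box on the post, x 109 to 153 mm, z 483 to 583 mm, 85 mm wide. A bar at z = 592 mm reaches over the origin; a 14 mm rod hangs from it.
- pendant (a joint): Swing of the steel J-hook below that rod, rad: 0 plumb, positive = swung to the stand's +x; nearly undamped, 0.6 s a swing. Hook in the stand's frame at rest: 8 mm bar; saddle (top of bar at the J's lowest point) at x = 0; upturned tip on the -x side, to x = -19 mm, 18 mm above the saddle; straight shank 10 to 98 mm above the saddle, its face to the tip at x = +8 mm; pivot 125 mm above it.
- plumb (a point): Nominal saddle of the resting hook: in the stand's axis, 235 mm above the counter. The drop rod is adjustable and was not measured: the true saddle (and the whole hook) is up to 14 mm higher or lower, to be found by feel. The hook weighs 0.17 kg, swings only in the stand's x-z plane, and gives 0.13 mm per N when pulled down.
- tart_a: Loose tartlet, 58 mm across, 24 mm high; origin centre of underside. Leave alone.
- tart_b: Loose tartlet, 58 mm across, 24 mm high; origin centre of underside. Leave alone.
- tart_c: Loose tartlet, 58 mm across, 24 mm high; origin centre of underside. Leave alone.
- berry_bowl: Glass bowl of berries, 120 mm across, 76 mm high with the fruit; origin centre of underside. Leave alone.
- jar: Amber glass jar, 70 mm across, 100 mm high; origin centre of underside. Leave alone.
Things that resemble listed ones, but are neither listed nor needed, are in the scene too. Several things have the shape of the pan; the one meant has the colours described above.

How it is judged:
On the way, in this order (a step that is already met when the one before it is completed fails the run):
1. the hook is held still by a touch of the pan or a finger (slower than 0.3 rad/s, in contact, for 0.4 s) before the bail is down on it (its peak still above 276 mm, or over 60 mm aside) (contact force between any of pan, the fingers and scale above 0.1 N and velocity of joint pendant between -0.3 and 0.3 rad/s and (height (world z) of eye above 0.276 m or horizontal distance between eye and plumb above 0.06 m)), for 0.4 s.
2. with the bail's peak down at the saddle the hook carries 5.5 to 10.5 N for 0.6 s (contact force between pan and scale between 5.5 and 10.5 N and horizontal distance between eye and plumb below 0.03 m and height (world z) of eye between 0.212 and 0.259 m), for 0.6 s.
At the end, for the whole second after the job is handed in: The pan hangs on the hook by the top of its bail (the peak's underside within 15 mm of the stand's axis, 212 to 259 mm above the counter), level within 0.2 rad and moving slower than 0.12 m/s, the hook swinging slower than 0.8 rad/s (contact force between pan and scale above 0.5 N and horizontal distance between eye and plumb below 0.015 m and height (world z) of eye between 0.212 and 0.259 m and angle between pan's own z axis and vertical below 0.2 rad and linear speed of pan below 0.12 m/s and velocity of joint pendant between -0.8 and 0.8 rad/s); the robot touches nothing.
It fails at once if the pan pulls on the hook with more than 12 N once its bail is down at the saddle (contact force between pan and scale above 12 N and horizontal distance between eye and plumb below 0.03 m and height (world z) of eye between 0.212 and 0.259 m).
It fails at once if the hook or stand is knocked or rammed with more than 40 N (contact force between any of pan, the fingers and scale above 40 N).
It fails at once if a tartlet, the berry bowl or the jar is moved by more than 20 mm (distance of any of tart_a, tart_b, tart_c, berry_bowl, jar from where it was at the start of the episode above 0.02 m).
It also fails if it takes over 72 s, if anything falls off the work surface, if the arm or the gripper's body presses on something with over 40 N, if the wrist force passes 120 N, or if a joint passes its speed limit or range.

## Working session

There is one attempt and no reset: what is moved stays moved. The work goes in short steps, Python scripts to look and compute and a tool call to move; the robot and the scene stay as the last step left them, time stands still between calls to the robot, and variables do not carry over. Pictures are saved under pics/ and viewed, and the job is handed in when it is done.

Besides the shell and the picture viewer there is one more tool, called after "Emit:" as name(argument=value, ...) on one line, values as JSON. apply_moves: Moves the arm, as the interface text tells. Shifts and turns lie within -1 to 1; 1 stands for 12 cm of shift or 120 degrees of turn. Its arguments: {"type":"object","properties":{"dp":{"type":"array"},"twist":{"type":"array"},"jaw":{"type":"array"},"grip_force":{"type":"number"}},"required":["dp","twist","jaw"]}

```bash
ls; mkdir -p pics; python3 - <<'E'
from bench import r
import cv2,numpy as np
o=r.get_obs();print(o)
for n in("scene","top","wrist"):
    f=r.grab_frame(n);cv2.imwrite(f"pics/{n}0.png",f["color"][:,:,::-1]);np.savez(f"pics/{n}0.npz",**f)
    print(n,{k:(np.round(v,4).tolist()) for k,v in f.items() if k not in("color","z_map")})
E
```

```text
pics
{'clock': 0.0, 'joints': array([-1.42410217,  0.47781331,  0.02235714,  1.5564424 , -0.01148019,
        1.10929596, -0.08313146]), 'qvel': array([-0.00181691, -0.0008943 ,  0.00021927, -0.0022078 ,  0.00016913,
        0.00145352, -0.00119749]), 'tau': array([-1.25519447e-03, -5.96443784e+01,  1.60752799e+00, -2.81207067e+01,
        1.24191359e-02,  9.16570629e-03, -2.52268478e-06]), 'tcp_pos': array([0.17006597, 0.65294538, 0.40372074]), 'orientation': array([ 2.48471047e+00,  1.92041740e+00, -2.10955325e-03]), 'contact_force': array([ 0.13327282, -0.39165198, -0.30203518]), 'moment': array([ 0.02555355,  0.00209142, -0.04689261]), 'grip_width': 0.08572658146949136}
scene {'intrinsics': [[431.4643, 0.0, 287.0122], [0.0, 431.4643, 209.7307], [0.0, 0.0, 1.0]], 'R': [[0.3574, 0.9338, 0.0152], [0.6171, -0.2239, -0.7544], [-0.701, 0.279, -0.6563]], 't': [-0.1156, -0.1716, 1.8988]}
top {'intrinsics': [[412.5673, 0.0, 271.5969], [0.0, 412.5673, 204.1569], [0.0, 0.0, 1.0]], 'R': [[-0.001, -1.0, -0.0048], [-0.9964, 0.0014, -0.0851], [0.0851, 0.0047, -0.9964]], 't': [-0.0805, 0.5636, 1.6392]}
wrist {'intrinsics': [[325.1923, 0.0, 282.4204], [0.0, 325.1923, 204.4951], [0.0, 0.0, 1.0]], 'hand_eye': [[1.0, -0.0002, -0.0002, 0.0004], [0.0002, 0.9536, 0.3012, -0.0772], [0.0001, -0.3012, 0.9536, 0.0311], [0.0, 0.0, 0.0, 1.0]]}
```

View pics/scene0.png

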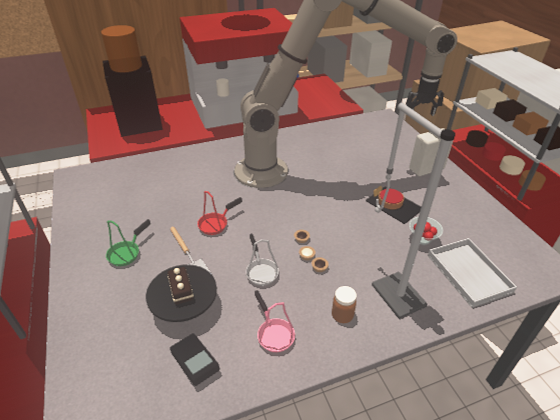

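View pics/top0.png

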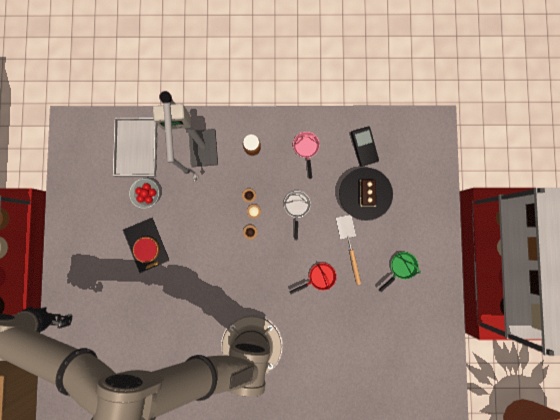

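View pics/wrist0.png

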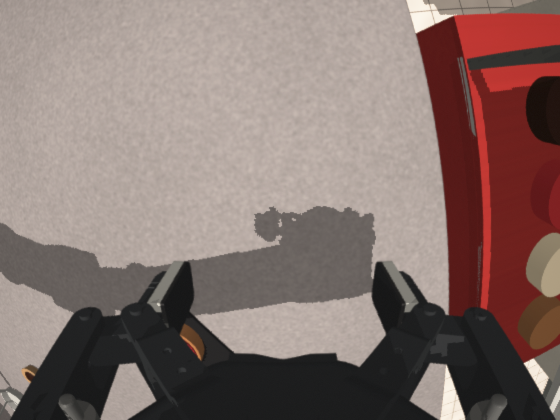

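The steel pan is at about (297,204) in the top view, with its black handle towards the robot. The stand is at about (170–215,145), and its hook hangs near (195,175). Next I'll zoom in and measure.

```bash
cat > h.py <<'E'
import numpy as np,cv2
from scipy.spatial.transform import Rotation as Rt
def L(n):
    d=np.load(f"pics/{n}.npz");return {k:d[k] for k in d.files}
def ray(f,u,v):
    K=f["intrinsics"];d=np.array([(u-K[0,2])/K[0,0],(v-K[1,2])/K[1,1],1.]);R=f["R"];return -R.T@f["t"],R.T@d
def onz(f,u,v,z):
    c,d=ray(f,u,v);return c+d*(z-c[2])/d[2]
def dep(f,u,v):
    c,d=ray(f,u,v);return c+d*f["z_map"][int(round(v)),int(round(u))]
def proj(f,X):
    p=f["R"]@np.asarray(X,float)+f["t"];K=f["intrinsics"];return (K[0,0]*p[0]/p[2]+K[0,2],K[1,1]*p[1]/p[2]+K[1,2])
def cloud(f):
    K=f["intrinsics"];h,w=f["z_map"].shape;u,v=np.meshgrid(np.arange(w),np.arange(h));z=f["z_map"]
    p=np.stack([(u-K[0,2])/K[0,0]*z,(v-K[1,2])/K[1,1]*z,z],-1);return (p-f["t"])@f["R"]
def crop(f,x0,y0,x1,y1,s,name):
    c=f["color"][y0:y1,x0:x1,::-1];cv2.imwrite(f"pics/{name}.png",cv2.resize(c,None,fx=s,fy=s,interpolation=cv2.INTER_CUBIC))
E
python3 - <<'E'
from h import *
t=L("top0");s=L("scene0")
crop(t,100,80,330,250,3,"tc");crop(s,220,90,480,360,2,"sc")
for n,f in(("top",t),("scene",s)):
    P=cloud(f);ok=f["z_map"]>0
    x,y,z=P[...,0],P[...,1],P[...,2]
    def rep(nm,m):
        m=m&ok;q=P[m];print(n,nm,m.sum(),np.round([q.min(0),q.max(0),q.mean(0)],3).tolist() if m.sum() else'')
    rep("pan",(abs(x-.36)<.1)&(abs(y+.07)<.09)&(z>.006))
E
```

```text
top pan 155 [[0.26, -0.155, 0.006], [0.46, 0.018, 0.033], [0.406, -0.033, 0.014]]
scene pan 88 [[0.265, -0.148, 0.006], [0.46, 0.02, 0.027], [0.416, -0.019, 0.017]]
```

View pics/tc.png

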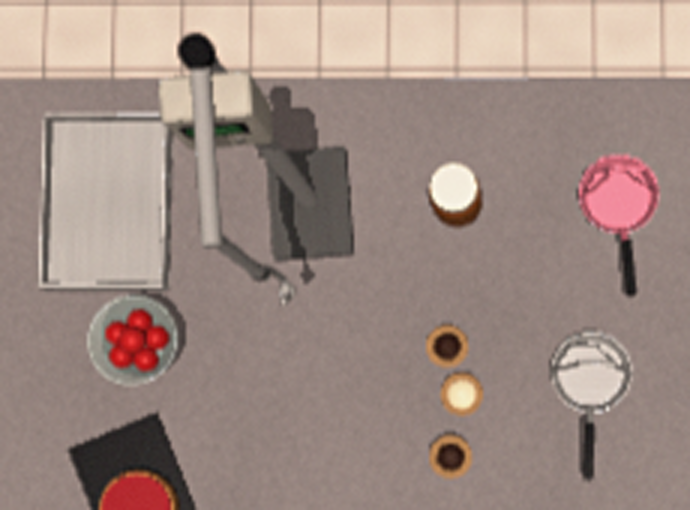

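View pics/sc.png

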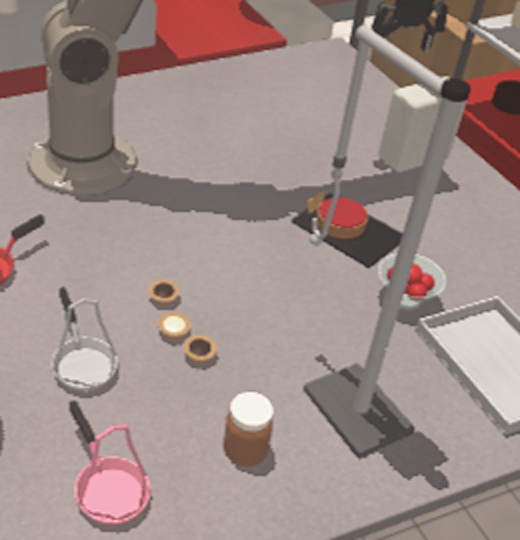

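```bash
python3 - <<'E'
from h import *
t=L("top0");s=L("scene0")
T=lambda u,v:(100+u/3,80+v/3); S=lambda u,v:(220+u/2,90+v/2)
pr=lambda n,p:print(n,np.round(p,4))
pr("pan rim T",onz(t,*T(591,371),.022)); pr("pan rim S",onz(s,*S(85,366),.022))
pr("handle tip T",onz(t,*T(588,478),.061));pr("handle near T",onz(t,*T(588,418),.061))
pr("tip S",onz(s,*S(64,292),.061))
for nm,p,z in(("tA",(447,345),.024),("tB",(461,393),.024),("tC",(450,456),.024),("bowl",(133,340),.05),("jar",(454,187),.1)):pr(nm,onz(t,*T(*p),z))
pr("foot corners T",[onz(t,*T(*p),.016) for p in((268,160),(345,148),(353,254),(276,260))])
pr("foot corners S",[onz(s,*S(*p),.016) for p in((305,388),(350,363),(412,425),(360,450))])
pr("bar end T",onz(t,*T(211,243),.592));pr("bar top post T",onz(t,*T(196,50),.607))
pr("bar end S",onz(s,*S(361,37),.592));pr("post top S",onz(s,*S(455,90),.607))
pr("hook T(z.235)",onz(t,*T(286,292),.235));pr("hook S",onz(s,*S(318,238),.235))
pr("eye S",onz(s,*S(85,301),.168))
# two-view hook
c1,d1=ray(t,*T(286,292));c2,d2=ray(s,*S(318,238))
A=np.stack([d1,-d2],1);k=np.linalg.lstsq(A,c2-c1,rcond=None)[0];pr("hook 2v",(c1+k[0]*d1,c2+k[1]*d2))
# dish pixels: light grey? print colors
for u,v in((591,371),(620,371),(588,450),(500,470)):
    x,y=T(u,v);print(t["color"][int(y),int(x)])
E
```

```text
pan rim T [ 0.5655 -0.1836  0.022 ]
pan rim S [ 0.5774 -0.1844  0.022 ]
handle tip T [ 0.4221 -0.1766  0.061 ]
handle near T [ 0.5004 -0.1771  0.061 ]
tip S [ 0.4374 -0.1752  0.061 ]
tA [0.6007 0.0101 0.024 ]
tB [ 0.5359 -0.0089  0.024 ]
tC [0.4516 0.0055 0.024 ]
bowl [0.6052 0.4255 0.05  ]
jar [ 0.7989 -0.0028  0.1   ]
foot corners T [[0.8571 0.257  0.016 ]
 [0.8736 0.1516 0.016 ]
 [0.7264 0.1391 0.016 ]
 [0.7183 0.2439 0.016 ]]
foot corners S [[0.7407 0.1387 0.016 ]
 [0.7198 0.2366 0.016 ]
 [0.8642 0.2602 0.016 ]
 [0.8761 0.1579 0.016 ]]
bar end T [0.6313 0.187  0.592 ]
bar top post T [0.8027 0.2001 0.607 ]
bar end S [0.6456 0.179  0.592 ]
post top S [0.8144 0.194  0.607 ]
hook T(z.235) [0.6411 0.1877 0.235 ]
hook S [0.63   0.1883 0.235 ]
eye S [ 0.5728 -0.1795  0.168 ]
hook 2v [[0.6397 0.186  0.2443]
 [0.6379 0.1823 0.2433]]
[218 204 193]
[164 153 146]
[37 35 34]
[149 131 125]
```

```bash
python3 - <<'E'
from h import *
for n in("top0","scene0"):
    f=L(n);P=cloud(f);ok=f["z_map"]>0;x,y,z=P[...,0],P[...,1],P[...,2]
    print(n,"valid",ok.mean(),"counter z",np.percentile(z[ok&(x>.3)&(x<.9)&(abs(y)<.4)&(z<.03)&(z>-.03)],[5,50,95]))
    def rep(nm,m):
        m=m&ok;q=P[m];print(nm,m.sum(),np.round([np.percentile(q,2,axis=0),np.median(q,0),np.percentile(q,98,axis=0)],3).tolist() if m.sum() else'');return q
    q=rep("foot",(x>.68)&(x<.92)&(y>.1)&(y<.3)&(z>.010)&(z<.024))
    if len(q)>5:
        rr=cv2.minAreaRect(q[:,:2].astype(np.float32)*1000);print(rr)
    for lo,hi in((.05,.2),(.2,.35),(.35,.47)): rep(f"post{lo}",(x>.76)&(x<.86)&(y>.15)&(y<.25)&(z>lo)&(z<hi))
    q=rep("bar",(x>.58)&(x<.9)&(y>.1)&(y<.3)&(z>.584)&(z<.63))
    if len(q)>5:
        vx=cv2.fitLine(q[:,:2].astype(np.float32),cv2.DIST_HUBER,0,.01,.01).ravel();print("bar line",vx,np.degrees(np.arctan2(vx[1],vx[0])))
    rep("rod",(x>.58)&(x<.7)&(y>.1)&(y<.25)&(z>.38)&(z<.57))
    q=rep("hook",(x>.55)&(x<.7)&(y>.1)&(y<.25)&(z>.2)&(z<.36))
    rep("box",(x>.7)&(x<.9)&(y>.1)&(y<.3)&(z>.57)&(z<.59))
    rep("panrim",(x>.46)&(x<.65)&(y>-.27)&(y<-.09)&(z>.012)&(z<.03))
    rep("handle",(x>.36)&(x<.52)&(y>-.27)&(y<-.09)&(z>.036)&(z<.075)&(f["color"].max(-1)<80))
    rep("bail",(x>.46)&(x<.65)&(y>-.27)&(y<-.09)&(z>.1)&(z<.2))
crop(L("top0"),260,170,335,250,8,"tp");crop(L("scene0"),230,220,300,295,8,"sp")
crop(L("top0"),145,90,225,190,6,"th");crop(L("scene0"),360,90,460,320,3,"sh")
E
```

```text
top0 valid 0.9960204081632653 counter z [-0.00723822 -0.00032669  0.0142114 ]
foot 757 [[0.725, 0.147, 0.01], [0.787, 0.195, 0.016], [0.871, 0.254, 0.023]]
((816.4061279296875, 197.18772888183594), (128.6681671142578, 214.50543212890625), 84.009033203125)
post0.05 74 [[0.791, 0.19, 0.056], [0.794, 0.195, 0.133], [0.809, 0.21, 0.198]]
post0.2 80 [[0.791, 0.19, 0.208], [0.794, 0.196, 0.268], [0.807, 0.21, 0.333]]
post0.35 0 
bar 599 [[0.63, 0.174, 0.584], [0.745, 0.194, 0.599], [0.814, 0.228, 0.609]]
bar line [0.9960948  0.08828985 0.73384845 0.19515501] 5.065231
rod 89 [[0.631, 0.18, 0.392], [0.635, 0.183, 0.476], [0.645, 0.192, 0.559]]
hook 45 [[0.628, 0.181, 0.228], [0.645, 0.187, 0.248], [0.654, 0.196, 0.34]]
box 409 [[0.746, 0.158, 0.571], [0.768, 0.189, 0.581], [0.792, 0.239, 0.586]]
panrim 133 [[0.511, -0.234, 0.012], [0.568, -0.183, 0.019], [0.617, -0.131, 0.027]]
handle 58 [[0.427, -0.181, 0.041], [0.459, -0.177, 0.059], [0.494, -0.17, 0.068]]
bail 32 [[0.561, -0.213, 0.106], [0.564, -0.179, 0.158], [0.568, -0.152, 0.172]]
scene0 valid 0.9946896258503402 counter z [-0.00369259
[... 367 characters left out ...]
]
post0.35 355 [[0.799, 0.19, 0.354], [0.813, 0.196, 0.412], [0.818, 0.21, 0.467]]
bar 587 [[0.637, 0.18, 0.585], [0.753, 0.192, 0.598], [0.82, 0.214, 0.608]]
bar line [0.9960495  0.08879978 0.7528888  0.19294311] 5.094563
rod 315 [[0.636, 0.181, 0.39], [0.645, 0.186, 0.481], [0.65, 0.195, 0.566]]
hook 123 [[0.615, 0.18, 0.227], [0.643, 0.187, 0.267], [0.653, 0.194, 0.356]]
box 380 [[0.726, 0.157, 0.57], [0.785, 0.184, 0.582], [0.816, 0.209, 0.589]]
panrim 168 [[0.513, -0.233, 0.013], [0.541, -0.174, 0.019], [0.619, -0.131, 0.028]]
handle 32 [[0.428, -0.182, 0.048], [0.453, -0.18, 0.058], [0.497, -0.174, 0.064]]
bail 76 [[0.563, -0.213, 0.102], [0.568, -0.186, 0.145], [0.573, -0.152, 0.167]]
```

View pics/tp.png

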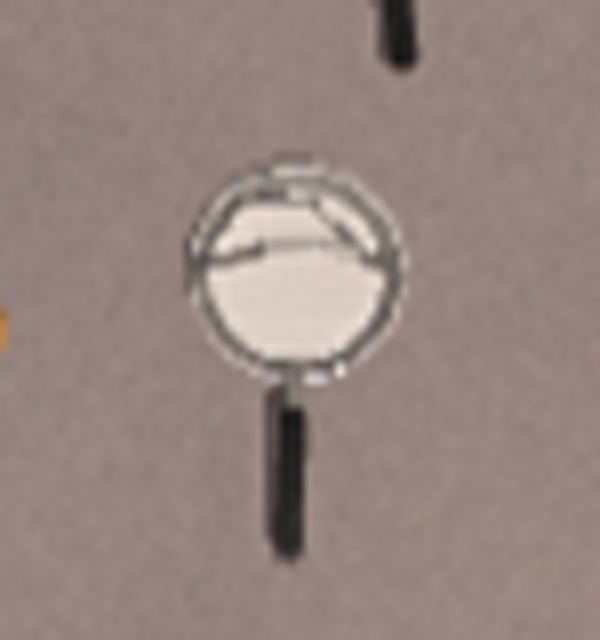

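View pics/sp.png

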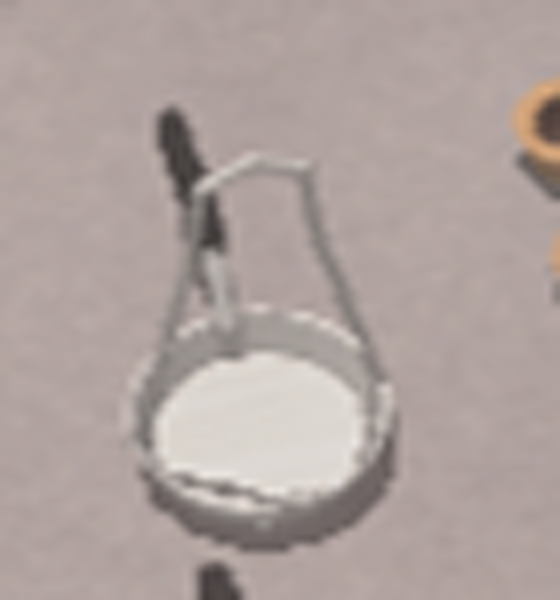

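View pics/th.png

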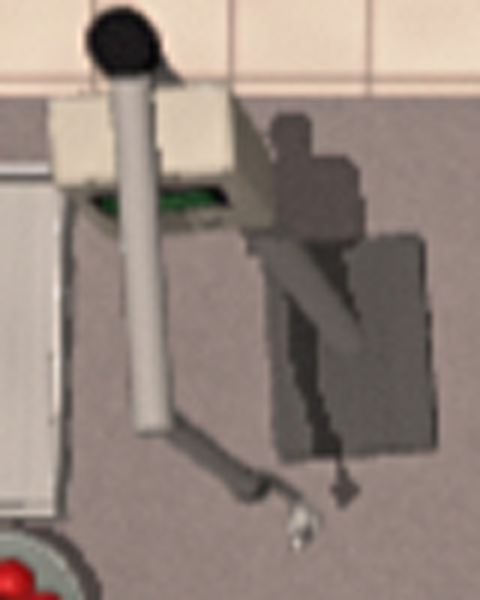

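View pics/sh.png

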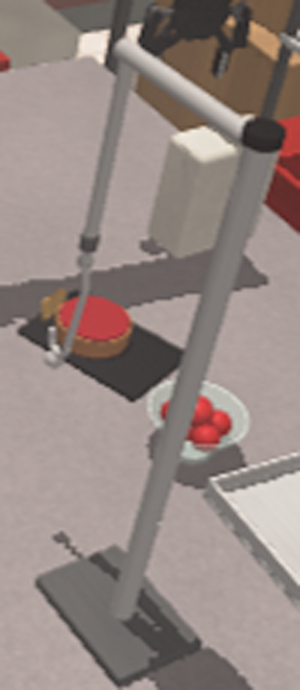

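```bash
cat >> h.py <<'E'
def plan(P,target=None,yaw=None,d=None,step=.045,o=None):
    """print rows (tool units) for going from the present pose; yaw: wanted azimuth (deg) of tool x"""
    R=Rt.from_rotvec(o["orientation"]).as_matrix()
    p=o["tcp_pos"]; dd=np.array(target)-p if d is None else np.array(d)
    n=max(1,int(np.ceil(np.linalg.norm(dd)/step)))
    print("az x",np.degrees(np.arctan2(R[1,0],R[0,0])).round(2),"tilt z",R[:,2].round(4),"pos",p.round(4))
    print("n",n,"row",np.round(R.T@dd/n/.12,4).tolist())
    if yaw is not None:
        a=np.radians(yaw);W=np.stack([[np.cos(a),np.sin(a),0],[np.sin(a),-np.cos(a),0],[0,0,-1]],1)
        v=Rt.from_matrix(R.T@W).as_rotvec();print("turn",np.round(v/np.radians(120),4).tolist(),"deg",np.degrees(np.linalg.norm(v)).round(2))
E
python3 - <<'E'
from h import *
from bench import r
o=r.get_obs()
plan(0,(.35,.40,.404),86.7,o=o)
E
```

```text
az x 75.4 tilt z [-3.0e-04 -1.4e-03 -1.0e+00] pos [0.1701 0.653  0.4039]
n 7 row [-0.2375, 0.2832, 0.0003]
turn [-0.0, 0.0007, -0.0942] deg 11.3
```

Emit:
apply_moves(dp=[[0,0,0],[0,0,0],[-0.29,0.23,0],[-0.29,0.23,0],[-0.29,0.23,0],[-0.29,0.23,0],[-0.29,0.23,0],[-0.29,0.23,0],[-0.29,0.23,0]], twist=[[0,0,-0.047],[0,0,-0.047],[0,0,0],[0,0,0],[0,0,0],[0,0,0],[0,0,0],[0,0,0],[0,0,0]], jaw=[0,0,0,0,0,0,0,0,0])

```text
clock: 1.05
tcp_pos: [0.3511, 0.3965, 0.4]
orientation: [-2.26, -2.181, 0.009]
contact_force: [0.1, -0.0, 0.2]
grip_width: 0.0854
```

```bash
python3 - <<'E'
from h import *
from bench import r
o=r.get_obs();print(o["clock"],o["joints"].round(3),o["contact_force"].round(2))
plan(0,(.47,.17,.404),86.7,o=o)
E
```

```text
1.05 [-1.015  0.244  0.061  1.909 -0.02   0.995  0.591] [ 0.09 -0.02  0.21]
az x 87.96 tilt z [-0.005  -0.0033 -1.    ] pos [0.3511 0.3965 0.4   ]
n 6 row [-0.3086, 0.1762, -0.0053]
turn [-0.0023, 0.0017, 0.0105] deg 1.31
```

Emit:
apply_moves(dp=[[-0.31,0.18,0],[-0.31,0.18,0],[-0.31,0.18,0],[-0.31,0.18,0],[-0.31,0.18,0],[-0.31,0.18,0],[-0.36,0,0],[-0.36,0,0],[-0.36,0,0],[-0.36,0,0],[-0.36,0,0],[-0.36,0,0],[-0.36,0,0],[0,0,0]], twist=[[0,0,0.01],[0,0,0],[0,0,0],[0,0,0],[0,0,0],[0,0,0],[0,0,0],[0,0,0],[0,0,0],[0,0,0],[0,0,0],[0,0,0],[0,0,0],[0,0,0]], jaw=[0,0,0,0,0,0,0,0,0,0,0,0,0,0])

```text
clock: 2.45
tcp_pos: [0.452, -0.1644, 0.4017]
orientation: [2.294, 2.143, -0.006]
contact_force: [-0.2, -0.4, 0.5]
grip_width: 0.0855
```

```bash
cat > see.py <<'E'
import sys
from h import *
from bench import r
def snap(tag,names=("scene","top","wrist")):
    for n in names:
        o=r.get_obs();f=r.grab_frame(n);np.savez(f"pics/{n}{tag}.npz",pos=o["tcp_pos"],ori=o["orientation"],**f);cv2.imwrite(f"pics/{n}{tag}.png",f["color"][:,:,::-1])
E
python3 - <<'E'
from see import *
o=r.get_obs();print(o["clock"],o["joints"].round(3),o["contact_force"].round(2))
plan(0,(.455,-.1765,.30),86.7,o=o)
snap("1",("wrist",))
E
```

```text
2.45 [-0.211  0.161  0.482  2.035 -0.085  0.965  1.818] [-0.23 -0.42  0.47]
az x 86.11 tilt z [-9.0e-04 -4.5e-03 -1.0e+00] pos [ 0.452  -0.1644  0.4017]
n 3 row [-0.0318, 0.0107, 0.2826]
turn [-0.0003, 0.0022, -0.0049] deg 0.64
```

View pics/wrist1.png

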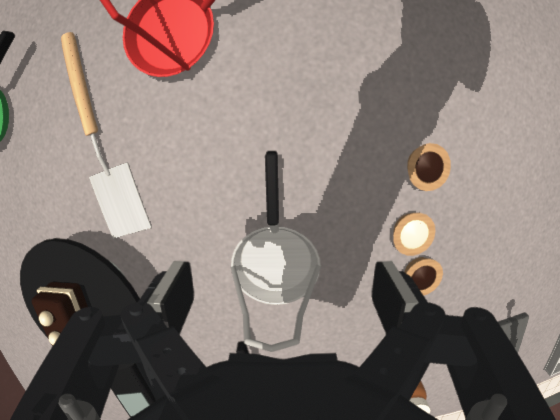

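```bash
cat >> h.py <<'E'
def wray(f,u,v):
    K=f["intrinsics"];a=np.array([u-K[0,2],v-K[1,2]]);rr=np.hypot(*a);th=rr/K[0,0]
    d=np.array([*(a/max(rr,1e-9)*np.sin(th)),np.cos(th)]);H=f["hand_eye"];R=Rt.from_rotvec(f["ori"]).as_matrix()
    return R@H[:3,3]+f["pos"],R@H[:3,:3]@d
def wonz(f,u,v,z):
    c,d=wray(f,u,v);return c+d*(z-c[2])/d[2]
E
python3 - <<'E'
from h import *
f=L("wrist1")
c=f["color"].astype(int);m=(c.max(-1)<60).astype(np.uint8)
n,lab,st,ce=cv2.connectedComponentsWithStats(m)
i=lab[188,272];print(st[i],ce[i])
for u,v in((271,153),(273,224),ce[i]):print(wonz(f,u,v,.061).round(4))
ys,xs=np.nonzero(lab==i)
P=np.array([wonz(f,u,v,.061)[:2] for u,v in zip(xs,ys)]).astype(np.float32)
print(cv2.fitLine(P,cv2.DIST_L2,0,.01,.01).ravel(),P.min(0),P.max(0))
for u,v in((270,345),):print("peak",wonz(f,u,v,.168).round(4))
e=[wonz(f,u,v,.022).round(4) for u,v in((232,265),(319,265),(276,302))];print("rim",e)
E
```

```text
[266 151  13  74 855] [271.89005848 187.68888889]
[ 0.42   -0.1743  0.061 ]
[ 0.4925 -0.1779  0.061 ]
[ 0.4544 -0.1761  0.061 ]
[ 0.9983615  -0.05722157  0.4547418  -0.17611161] [ 0.4178983  -0.18384486] [ 0.49272007 -0.16879278]
peak [ 0.5581 -0.1824  0.168 ]
rim [array([ 0.5578, -0.2346,  0.022 ]), array([ 0.5644, -0.1289,  0.022 ]), array([ 0.6151, -0.1851,  0.022 ])]
```

Emit:
apply_moves(dp=[[-0.1,0.02,0.3],[0,0,0.35],[0,0,0.35],[0,0,0.3],[0,0,0]], twist=[[0,0,-0.005],[0,0,0],[0,0,0],[0,0,0],[0,0,0]], jaw=[0,0,0,0,0])

```text
clock: 3.0
tcp_pos: [0.4575, -0.1689, 0.2419]
orientation: [2.271, 2.167, 0.006]
contact_force: [-1.4, 0.9, 1.0]
grip_width: 0.0854
```

```bash
python3 - <<'E'
from see import *
o=r.get_obs();print(o["clock"],o["contact_force"].round(2))
plan(0,(.4535,-.1761,.205),86.7,o=o)
E
```

```text
3.0 [-1.43  0.88  1.01]
az x 87.31 tilt z [ 4.7e-03  3.0e-04 -1.0e+00] pos [ 0.4575 -0.1689  0.2419]
n 1 row [-0.0616, -0.0319, 0.3077]
turn [0.0022, -0.0002, 0.0051] deg 0.67
```

Emit:
apply_moves(dp=[[-0.06,-0.03,0],[0,0,0.15],[0,0,0.15],[0,0,0]], twist=[[0.002,0,0.005],[0,0,0],[0,0,0],[0,0,0]], jaw=[0,0,0,0])

```text
clock: 3.4
tcp_pos: [0.4561, -0.1754, 0.2108]
orientation: [2.279, 2.156, 0.009]
contact_force: [0.0, 0.1, -0.1]
grip_width: 0.0853
```

```bash
python3 - <<'E'
from see import *
o=r.get_obs();print(o["clock"],o["contact_force"].round(2))
plan(0,(.4535,-.1761,.205),86.7,o=o)
E
```

```text
3.4 [ 0.03  0.13 -0.15]
az x 86.8 tilt z [ 7.e-03  7.e-04 -1.e+00] pos [ 0.4561 -0.1754  0.2108]
n 1 row [-0.0067, -0.0216, 0.0486]
turn [0.0033, -0.0005, 0.0009] deg 0.42
```

Emit:
apply_moves(dp=[[-0.007,-0.02,0.05],[0,0,0],[0,0,0],[0,0,0],[0,0,0],[0,0,0],[0,0,0],[0,0,0],[0,0,0],[0,0,0]], twist=[[0.003,0,0],[0,0,0],[0,0,0],[0,0,0],[0,0,0],[0,0,0],[0,0,0],[0,0,0],[0,0,0],[0,0,0]], jaw=[0,0,255,255,255,255,255,255,255,255], grip_force=100)

```text
clock: 4.4
tcp_pos: [0.4557, -0.1769, 0.2107]
orientation: [2.278, 2.154, 0.011]
contact_force: [-0.9, 0.5, 1.6]
grip_width: 0.0103
```

```bash
python3 - <<'E'
from see import *
o=r.get_obs();print(o["clock"],o["contact_force"].round(2),o["grip_width"])
plan(0,(.4535,-.1761,.205),86.7,o=o)
snap("2",("wrist",))
E
```

```text
4.4 [-0.89  0.5   1.63] 0.010290400222282049
az x 86.81 tilt z [ 9.3e-03  2.0e-04 -1.0e+00] pos [ 0.4557 -0.1769  0.2107]
n 1 row [0.0058, -0.0191, 0.0477]
turn [0.0044, -0.0004, 0.0009] deg 0.54
```

View pics/wrist2.png

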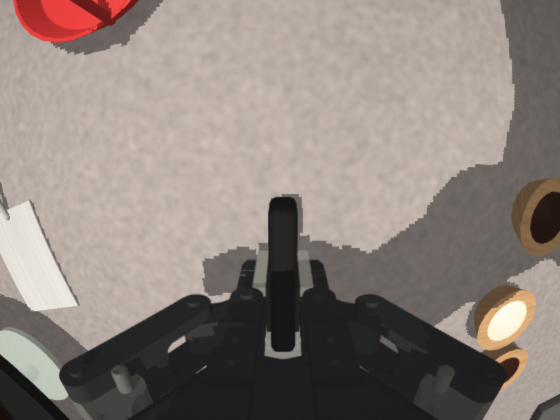

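Emit:
apply_moves(dp=[[0,0,-0.1],[0,0,-0.15],[0,0,-0.2],[0,0,-0.25],[0,0,-0.25],[0,0,-0.15],[0,0,0],[0,0,0],[0,0,0]], twist=[[0,0,0],[0,0,0],[0,0,0],[0,0,0],[0,0,0],[0,0,0],[0,0,0],[0,0,0],[0,0,0]], jaw=[255,255,255,255,255,255,255,255,255])

```text
clock: 5.35
tcp_pos: [0.4506, -0.1763, 0.3468]
orientation: [-2.281, -2.154, 0.001]
contact_force: [0.0, -0.7, -2.4]
grip_width: 0.0103
```

```bash
python3 - <<'E'
from see import *
o=r.get_obs();print(o["clock"],o["contact_force"].round(2),o["moment"].round(3),o["grip_width"])
plan(0,(.53,-.1761,.205),95.1,o=o)
snap("3",("wrist","scene"))
crop(L("scene3"),200,120,460,330,3,"s3c")
E
```

```text
5.35 [ 0.   -0.69 -2.36] [0.002 0.284 0.045] 0.010263038350370337
az x 86.71 tilt z [-0.0036  0.0028 -1.    ] pos [ 0.4506 -0.1763  0.3468]
n 4 row [0.0091, 0.1662, 0.2948]
turn [-0.0017, -0.0014, -0.0699] deg 8.39
```

View pics/wrist3.png

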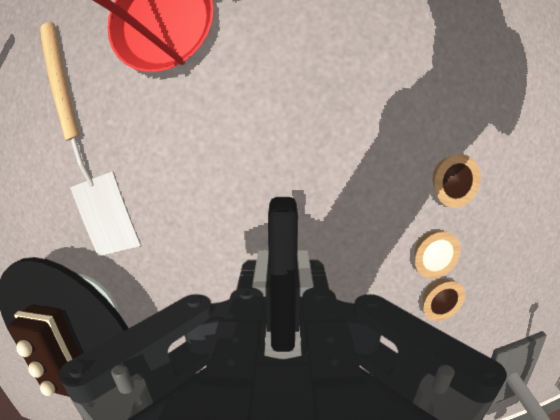

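View pics/s3c.png

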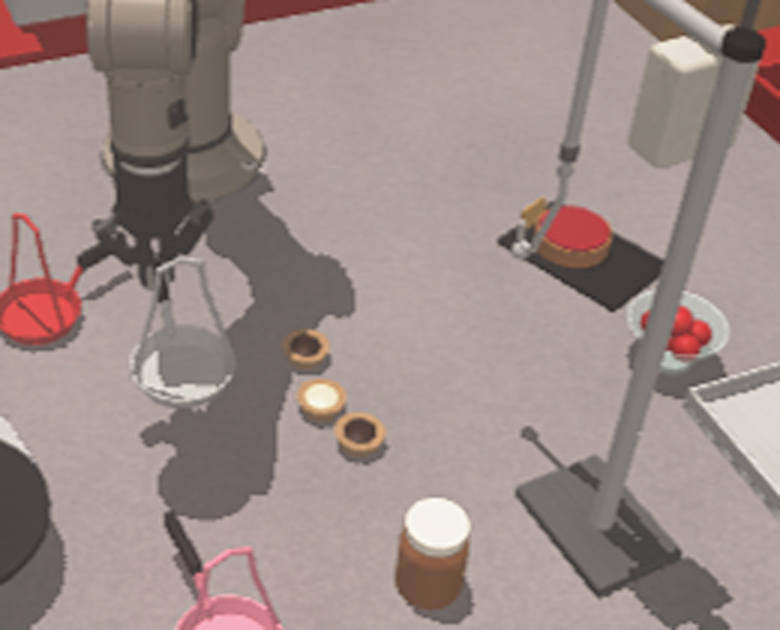

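```bash
python3 - <<'E'
from h import *
for tag in("scene0","scene3"):
    f=L(tag)
    crop(f,370,140,420,225,9,tag+"k")
    for z in(.39,.38,.37,.36,.35,.34,.33,.235):print(tag,z,np.round(proj(f,(.6405,.186,z)),1))
E
```

```text
scene0 0.39 [388.5 170.9]
scene0 0.38 [387.9 173.7]
scene0 0.37 [387.3 176.4]
scene0 0.36 [386.7 179.2]
scene0 0.35 [386.2 181.9]
scene0 0.34 [385.6 184.6]
scene0 0.33 [385.1 187.3]
scene0 0.235 [380.1 211.2]
scene3 0.39 [388.5 170.9]
scene3 0.38 [387.9 173.7]
scene3 0.37 [387.3 176.4]
scene3 0.36 [386.7 179.2]
scene3 0.35 [386.2 181.9]
scene3 0.34 [385.6 184.6]
scene3 0.33 [385.1 187.3]
scene3 0.235 [380.1 211.2]
```

View pics/scene3k.png

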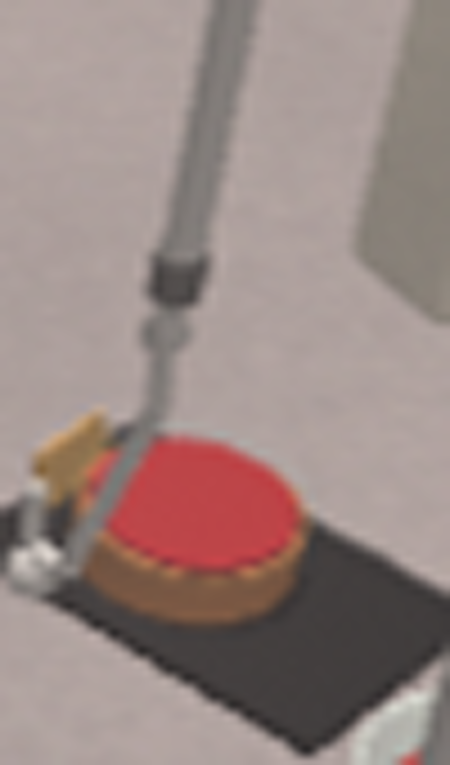

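View pics/scene0k.png

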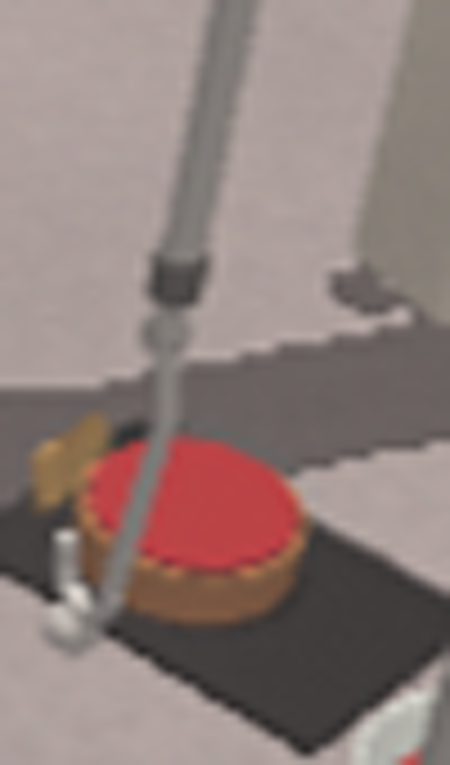

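Emit:
apply_moves(dp=[[0.1,0,0],[0.2,0,0],[0.3,0,0],[0.35,0,0],[0.35,0,0],[0.35,0,0],[0.35,0,0],[0.3,0,0],[0.2,0,0],[0.1,0,0],[0,0,0],[0,0,0]], twist=[[0,0,-0.014],[0,0,-0.014],[0,0,-0.014],[0,0,-0.014],[0,0,-0.014],[0,0,0],[0,0,0],[0,0,0],[0,0,0],[0,0,0],[0,0,0],[0,0,0]], jaw=[255,255,255,255,255,255,255,255,255,255,255,255])

```text
clock: 6.65
tcp_pos: [0.4266, 0.1526, 0.3403]
orientation: [-2.088, -2.331, 0.019]
contact_force: [-0.2, -0.9, -3.0]
grip_width: 0.0103
```

```bash
cat > eye.py <<'E'
from see import *
O=np.array([.6405,.187]);U=np.array([np.cos(np.radians(5.1)),np.sin(np.radians(5.1))]);V=np.array([-U[1],U[0]])
def eye(o):
    R=Rt.from_rotvec(o["orientation"]).as_matrix();e=o["tcp_pos"]+R@np.array([.0005,.1077,.0487]);
    # tilt of grasp: tool z was (.0093,.0002,-1) with pan level
    return e
def rep(s=None,z=None,v=0.,o=None):
    o=o or r.get_obs();e=eye(o);d=e[:2]-O
    print("clk",round(o["clock"],2),"eye s %.4f v %.4f z %.4f"%(d@U,d@V,e[2]),"F",o["contact_force"].round(2),"M",o["moment"].round(3),"w",round(o["grip_width"],4))
    if s is not None:
        g=np.r_[O+s*U+v*V,z];plan(0,None,95.1,d=g-e,o=o)
E
python3 - <<'E'
from eye import *
rep(-.10,.298)
E
```

```text
clk 6.65 eye s -0.1093 v -0.0124 z 0.2897 F [-0.17 -0.85 -2.98] M [-0.111  0.252 -0.016] w 0.0103
az x 96.29 tilt z [-0.0174 -0.001  -0.9998] pos [0.4266 0.1526 0.3403]
n 1 row [0.1021, 0.0787, -0.0703]
turn [-0.0083, -0.0004, 0.0099] deg 1.56
```

Emit:
apply_moves(dp=[[0.1,0.03,-0.07],[0,0,0],[0,0,0]], twist=[[-0.0127,0,0.01],[0,0,0],[0,0,0]], jaw=[255,255,255])

```text
clock: 6.95
tcp_pos: [0.4294, 0.1603, 0.3479]
orientation: [2.124, 2.307, 0.006]
contact_force: [-1.0, -0.9, -3.0]
grip_width: 0.0104
```

```bash
python3 - <<'E'
from eye import *
rep(-.04,.298)
snap("4",("wrist","scene","top"))
crop(L("scene4"),300,90,440,280,4,"s4c");crop(L("top4"),150,100,290,260,5,"t4c")
E
```

```text
clk 6.95 eye s -0.1046 v -0.0081 z 0.2999 F [-1.01 -0.9  -2.98] M [-0.07   0.31  -0.014] w 0.0104
az x 94.72 tilt z [ 0.0071 -0.0011 -1.    ] pos [0.4294 0.1603 0.3479]
n 2 row [0.0357, 0.269, 0.0099]
turn [0.0033, 0.0008, -0.0032] deg 0.56
```

View pics/s4c.png

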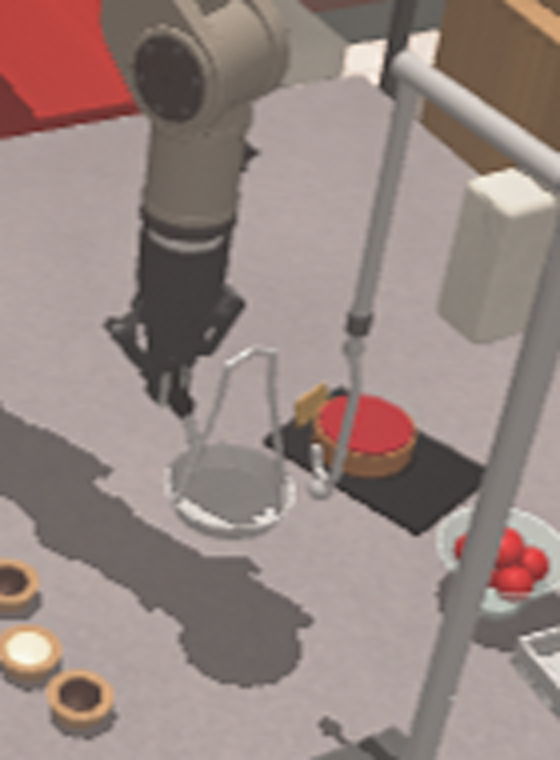

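View pics/t4c.png

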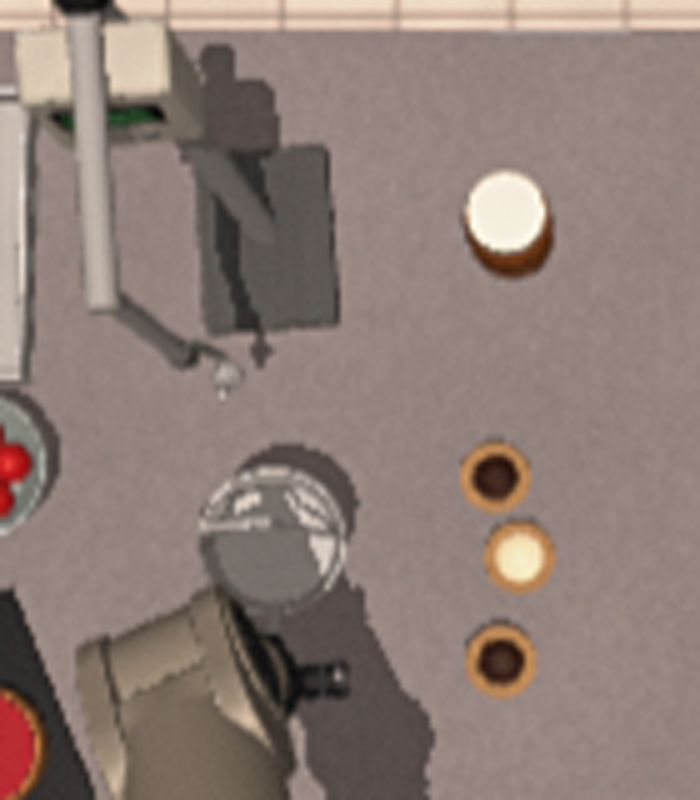

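View pics/wrist4.png

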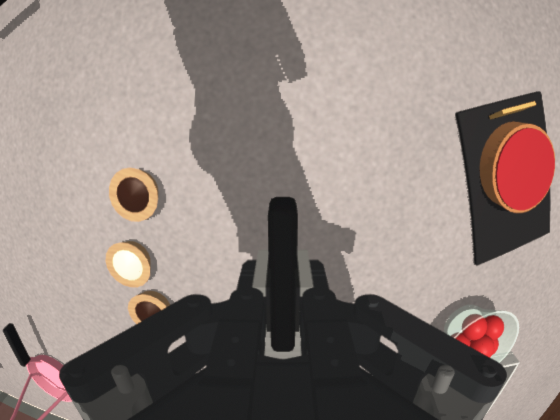

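```bash
python3 - <<'E'
from eye import *
for n in("top4","scene4"):
    f=L(n);P=cloud(f);x,y,z=P[...,0],P[...,1],P[...,2];ok=f["z_map"]>0
    for lo,hi in((.275,.32),(.293,.32)):
        m=ok&(x>.47)&(x<.6)&(y>.1)&(y<.25)&(z>lo)&(z<hi);q=P[m]
        d=q[:,:2]-O
        print(n,lo,m.sum(),"s",np.percentile(d@U,[5,50,95]).round(4),"v",np.percentile(d@V,[2,50,98]).round(4),"zmax",q[:,2].max().round(4),np.median(q[:,2]).round(4))
    o=r.get_obs();e=eye(o);print(proj(f,e+[0,0,.003]))
    m=ok&(x>.55)&(x<.7)&(y>.1)&(y<.25)&(z>.22)&(z<.34);q=P[m];d=q[:,:2]-O
    print("hook v",np.percentile(d@V,[2,50,98]).round(4))
    m=ok&(x>.55)&(x<.7)&(y>.1)&(y<.25)&(z>.40)&(z<.56);q=P[m];d=q[:,:2]-O
    print("rod v",np.percentile(d@V,[2,50,98]).round(4),"s",np.percentile(d@U,[2,50,98]).round(4))
E
```

```text
top4 0.275 28 s [-0.1056 -0.1032 -0.101 ] v [-0.0329 -0.0141  0.0114] zmax 0.3054 0.298
top4 0.293 24 s [-0.1056 -0.1032 -0.1011] v [-0.029  -0.0114  0.0115] zmax 0.3054 0.2988
(np.float64(196.25295592018307), np.float64(205.01963628959308))
hook v [-0.0062 -0.001   0.0079]
rod v [-0.006  -0.0032  0.0052] s [-0.0089 -0.0065  0.0029]
scene4 0.275 46 s [-0.1703 -0.0998 -0.0964] v [-0.0336 -0.0119  0.0168] zmax 0.3183 0.2954
scene4 0.293 30 s [-0.1714 -0.1001 -0.0963] v [-0.029  -0.0119  0.0153] zmax 0.3183 0.2999
(np.float64(362.52892278661614), np.float64(176.07861570761258))
hook v [-0.0068  0.0006  0.0067]
rod v [-0.0057 -0.0014  0.0073] s [-0.0056  0.0045  0.0086]
```

Emit:
apply_moves(dp=[[0.07,0.1,0],[0,0.2,0],[0,0.15,0.01],[0,0.05,0],[0,0,0],[0,0,0]], twist=[[0,0,-0.003],[0,0,0],[0,0,0],[0,0,0],[0,0,0],[0,0,0]], jaw=[255,255,255,255,255,255])

```text
clock: 7.7
tcp_pos: [0.4923, 0.1757, 0.3459]
orientation: [2.115, 2.316, 0.005]
contact_force: [-0.3, -0.8, -2.4]
grip_width: 0.0103
```

```bash
python3 - <<'E'
from eye import *
rep(0.015,.298)
E
```

```text
clk 7.7 eye s -0.0406 v 0.0025 z 0.2978 F [-0.25 -0.78 -2.39] M [-0.002  0.303  0.04 ] w 0.0103
az x 95.18 tilt z [ 0.0058 -0.001  -1.    ] pos [0.4923 0.1757 0.3459]
n 2 row [-0.0107, 0.2318, 0.0006]
turn [0.0027, 0.0007, 0.0007] deg 0.35
```

Emit:
apply_moves(dp=[[-0.01,0.04,0],[-0.01,0.04,0],[0,0.04,0],[0,0.04,0],[0,0.04,0],[0,0.04,0],[0,0.04,0],[0,0.04,0],[0,0.04,0],[0,0.04,0],[0,0.04,0],[0,0,0]], twist=[[0,0,0],[0,0,0],[0,0,0],[0,0,0],[0,0,0],[0,0,0],[0,0,0],[0,0,0],[0,0,0],[0,0,0],[0,0,0],[0,0,0]], jaw=[255,255,255,255,255,255,255,255,255,255,255,255])

```text
clock: 8.9
tcp_pos: [0.5481, 0.1784, 0.3459]
orientation: [2.115, 2.318, 0.003]
contact_force: [-0.7, -0.2, -3.4]
grip_width: 0.0102
```

```bash
python3 - <<'E'
from eye import *
rep(0.015,.298,-.001)
snap("5",("scene",))
crop(L("scene5"),330,90,440,240,5,"s5c")
E
```

```text
clk 8.9 eye s 0.0150 v 0.0004 z 0.2976 F [-0.66 -0.2  -3.36] M [-0.032  0.348  0.03 ] w 0.0102
az x 95.26 tilt z [ 0.0038 -0.0012 -1.    ] pos [0.5481 0.1784 0.3459]
n 1 row [-0.0115, -0.0004, -0.0035]
turn [0.0018, 0.0007, 0.0013] deg 0.28
```

View pics/s5c.png

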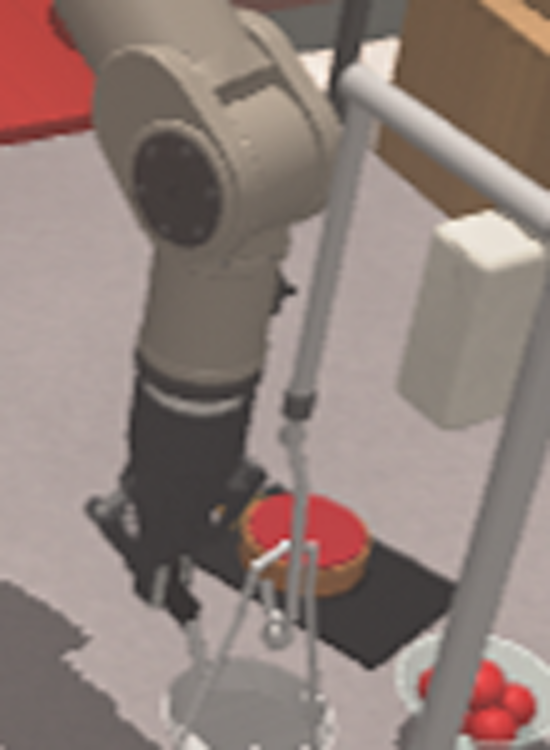

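Emit:
apply_moves(dp=[[0,0,0],[0,0,0],[0,0,0],[0,0,0],[0,0,0],[0,0,0],[0,0,0],[0,0,0],[0,0,0],[0,0,0],[0,0,0],[0,0,0],[0,0,0],[0,0,0]], twist=[[0,0,0],[0,0,0],[0,0,0],[0,0,0],[0,0,0],[0,0,0],[0,0,0],[0,0,0],[0,0,0],[0,0,0],[0,0,0],[0,0,0],[0,0,0],[0,0,0]], jaw=[255,255,255,255,255,255,255,255,255,255,255,255,255,255])

```text
clock: 10.35
tcp_pos: [0.5468, 0.1783, 0.3457]
orientation: [2.115, 2.319, 0.001]
contact_force: [-1.5, -1.0, -3.0]
grip_width: 0.0101
```

```bash
python3 - <<'E'
from eye import *
rep(0.015,.298,-.001)
ims=[]
for i in range(4):
    n=f"6{i}";snap(n,("scene",));f=L("scene"+n);ims.append(cv2.resize(f["color"][150:235,365:415,::-1],None,fx=4,fy=6,interpolation=cv2.INTER_CUBIC))
    P=cloud(f);x,y,z=P[...,0],P[...,1],P[...,2];d=P[...,:2]-O;s=d@U;v=d@V
    m=(f["z_map"]>0)&(abs(v)<.03)&(z>.225)&(z<.268)&(abs(s)<.06)
    print("hook low s",np.percentile(s[m],[5,50,95]).round(4),m.sum(),"z",z[m].min().round(4))
m=(f["z_map"]>0)&(v>-.1)&(v<.1)&(z>.4)&(z<.6)&(s<-.015)&(s>-.3);print("arm max s",np.percentile(s[m],[50,99,100]),m.sum())
cv2.imwrite("pics/m6.png",np.hstack(ims))
E
```

```text
clk 10.35 eye s 0.0137 v 0.0004 z 0.2972 F [-1.48 -1.01 -3.01] M [-0.016  0.328 -0.041] w 0.0101
az x 95.28 tilt z [ 0.0021 -0.0014 -1.    ] pos [0.5468 0.1783 0.3457]
n 1 row [-0.0119, 0.0105, -0.0068]
turn [0.0009, 0.0008, 0.0015] deg 0.23
hook low s [0.0056 0.0189 0.0333] 104 z 0.2279
hook low s [0.0058 0.0193 0.0322] 100 z 0.2282
hook low s [0.0048 0.0192 0.0323] 105 z 0.228
hook low s [0.0049 0.0191 0.0325] 102 z 0.2263
arm max s [-0.09115203 -0.04220255 -0.03601457] 2893
```

View pics/m6.png

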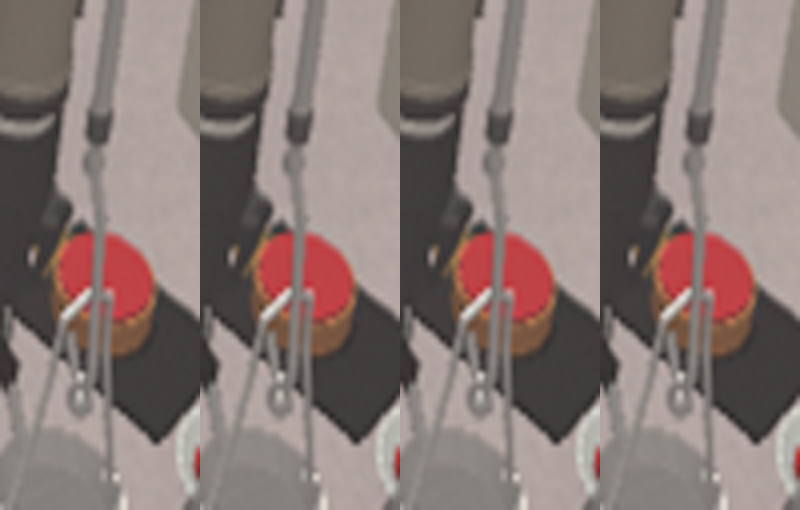

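Emit:
apply_moves(dp=[[0,-0.01,0.04],[0,-0.01,0.04],[0,-0.01,0.04],[0,-0.01,0.04],[0,-0.01,0.04],[0,0,0],[0,0,0]], twist=[[0,0,0],[0,0,0],[0,0,0],[0,0,0],[0,0,0],[0,0,0],[0,0,0]], jaw=[255,255,255,255,255,255,255])

```text
clock: 11.25
tcp_pos: [0.5402, 0.1777, 0.319]
orientation: [2.115, 2.32, -0.0]
contact_force: [0.4, 0.3, -2.2]
grip_width: 0.0099
```

```bash
python3 - <<'E'
from eye import *
rep(0.004,.255,.001)
snap("7",("scene",))
crop(L("scene7"),360,140,420,235,7,"s7c")
E
```

```text
clk 11.25 eye s 0.0071 v 0.0004 z 0.2704 F [ 0.44  0.35 -2.17] M [-0.028  0.231 -0.011] w 0.0099
az x 95.29 tilt z [ 0.0015 -0.0018 -1.    ] pos [0.5402 0.1777 0.319 ]
n 1 row [0.0052, -0.0256, 0.1284]
turn [0.0006, 0.0009, 0.0016] deg 0.23
```

View pics/s7c.png

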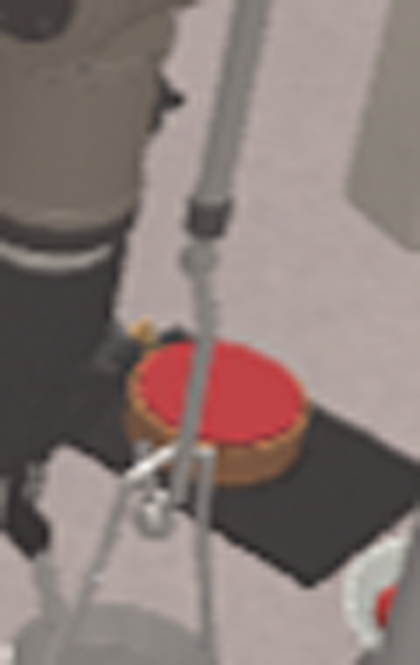

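Emit:
apply_moves(dp=[[0.015,-0.01,0.03],[0.015,-0.01,0.03],[0,0,0.03],[0,0,0.0],[0,0,0]], twist=[[0,0,0],[0,0,0],[0,0,0],[0,0,0],[0,0,0]], jaw=[255,255,255,255,255])

```text
clock: 11.8
tcp_pos: [0.5375, 0.1816, 0.3076]
orientation: [2.115, 2.32, 0.001]
contact_force: [0.6, -0.4, -1.6]
grip_width: 0.0098
```

```bash
python3 - <<'E'
from eye import *
rep(0.004,.245,.004)
snap("8",("scene",))
crop(L("scene8"),360,140,420,235,7,"s8c")
F=[]
for i in range(6):
    F.append(r.get_obs()["contact_force"]); r.grab_frame("top")
print(np.mean(F,0).round(2),np.std(F,0).round(2))
E
```

```text
clk 11.8 eye s 0.0047 v 0.0046 z 0.2592 F [ 0.59 -0.37 -1.64] M [-0.029  0.247  0.019] w 0.0098
az x 95.3 tilt z [ 0.0024 -0.0012 -1.    ] pos [0.5375 0.1816 0.3076]
n 1 row [-0.0047, -0.0065, 0.1182]
turn [0.0011, 0.0007, 0.0017] deg 0.25
[-0.22  0.07 -2.63] [0.39 0.5  0.35]
```

View pics/s8c.png

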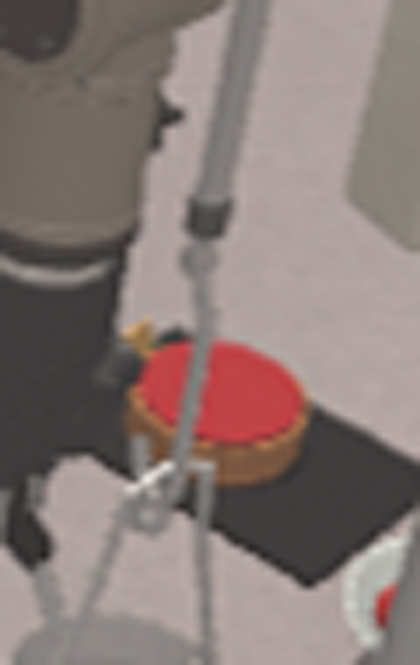

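Emit:
apply_moves(dp=[[0,-0.005,0.025],[0,-0.005,0.025],[0,0,0.02],[0,0,0],[0,0,0]], twist=[[0,0,0],[0,0,0],[0,0,0],[0,0,0],[0,0,0]], jaw=[255,255,255,255,255])

```text
clock: 12.65
tcp_pos: [0.5362, 0.1814, 0.2986]
orientation: [2.115, 2.32, 0.002]
contact_force: [-0.4, 0.3, -2.7]
grip_width: 0.0101
```

```bash
cat >> eye.py <<'E'
def avg(n=5):
    F=[]
    for i in range(n):
        F.append(r.get_obs()["contact_force"]); r.grab_frame("top")
    print("meanF",np.mean(F,0).round(2),np.std(F,0).round(2))
E
python3 - <<'E'
from eye import *
rep(0.001,.245,.004);avg();rep()
E
```

```text
clk 12.65 eye s 0.0035 v 0.0044 z 0.2502 F [-0.39  0.28 -2.7 ] M [-0.018  0.206  0.013] w 0.0101
az x 95.29 tilt z [ 0.0026 -0.0011 -1.    ] pos [0.5362 0.1814 0.2986]
n 1 row [-0.0034, -0.0208, 0.0432]
turn [0.0012, 0.0006, 0.0016] deg 0.25
meanF [-0.22 -0.09 -2.18] [0.58 0.42 0.67]
clk 12.9 eye s 0.0036 v 0.0044 z 0.2505 F [-0.02 -0.17 -2.43] M [ 0.011  0.304 -0.013] w 0.0098
```

Emit:
apply_moves(dp=[[0,-0.01,0.018],[0,-0.01,0.018],[0,0,0]], twist=[[0,0,0],[0,0,0],[0,0,0]], jaw=[255,255,255])

```text
clock: 13.2
tcp_pos: [0.5347, 0.1814, 0.2953]
orientation: [2.114, 2.318, 0.007]
contact_force: [-0.3, 0.2, 0.6]
grip_width: 0.01
```

```bash
python3 - <<'E'
from eye import *
rep();avg();rep()
E
```

```text
clk 13.2 eye s 0.0021 v 0.0046 z 0.2473 F [-0.34  0.2   0.63] M [-0.008 -0.06  -0.015] w 0.01
meanF [-0.09 -0.02  0.88] [0.21 0.33 0.27]
clk 13.45 eye s 0.0020 v 0.0045 z 0.2473 F [-0.1   0.6   0.96] M [ 0.01  -0.076  0.01 ] w 0.0099
```

Emit:
apply_moves(dp=[[0,0,0.008],[0,0,0]], twist=[[0,0,0],[0,0,0]], jaw=[255,255])

```text
clock: 13.65
tcp_pos: [0.5351, 0.1814, 0.2949]
orientation: [2.113, 2.318, 0.009]
contact_force: [-1.2, -0.8, 1.6]
grip_width: 0.0098
```

```bash
python3 - <<'E'
from eye import *
rep();avg(4)
E
```

```text
clk 13.65 eye s 0.0026 v 0.0047 z 0.2470 F [-1.17 -0.81  1.65] M [ 0.037 -0.206 -0.019] w 0.0098
meanF [-0.43 -0.61  1.72] [0.47 0.15 0.45]
```

Emit:
apply_moves(dp=[[0,0,0.012],[0,0,0.008],[0,0,0]], twist=[[0,0,0],[0,0,0],[0,0,0]], jaw=[255,255,255])

```text
clock: 14.15
tcp_pos: [0.5361, 0.1816, 0.2934]
orientation: [2.113, 2.316, 0.014]
contact_force: [-1.2, 0.3, 4.4]
grip_width: 0.0099
```

```bash
python3 - <<'E'
from eye import *
rep();avg(4);rep()
E
```

```text
clk 14.15 eye s 0.0037 v 0.0048 z 0.2459 F [-1.16  0.35  4.43] M [ 0.007 -0.434 -0.03 ] w 0.0099
meanF [-0.84 -0.17  4.67] [0.3  0.42 0.42]
clk 14.35 eye s 0.0035 v 0.0048 z 0.2457 F [ 0.23 -0.12  3.9 ] M [-0.024 -0.517 -0.06 ] w 0.01
```

Emit:
apply_moves(dp=[[0,0,0.007],[0,0,0],[0,0,0],[0,0,0]], twist=[[0,0,0],[0,0,0],[0,0,0],[0,0,0]], jaw=[255,255,255,255])

```text
clock: 14.75
tcp_pos: [0.5365, 0.1817, 0.2932]
orientation: [2.112, 2.316, 0.017]
contact_force: [-1.1, -0.8, 3.4]
grip_width: 0.0103
```

```bash
python3 - <<'E'
from eye import *
rep();avg(20);rep()
E
```

```text
clk 14.75 eye s 0.0043 v 0.0049 z 0.2459 F [-1.11 -0.8   3.36] M [-0.037 -0.475 -0.019] w 0.0103
meanF [-0.3  -0.38  4.48] [0.48 0.6  0.54]
clk 15.75 eye s 0.0042 v 0.0048 z 0.2458 F [-0.82 -0.32  4.6 ] M [-0.014 -0.44  -0.044] w 0.0099
```

Emit:
apply_moves(dp=[[0,0,0.014]], twist=[[0,0,0]], jaw=[255])

```text
clock: 15.85
tcp_pos: [0.5367, 0.1818, 0.2918]
orientation: [2.112, 2.315, 0.018]
contact_force: [-0.6, 0.1, 7.1]
grip_width: 0.0104
```

```bash
python3 - <<'E'
from eye import *
rep();avg(22);rep()
snap("9",("scene",))
crop(L("scene9"),340,140,420,250,6,"s9c")
E
```

```text
clk 15.85 eye s 0.0045 v 0.0049 z 0.2446 F [-0.64  0.12  7.13] M [-0.019 -0.755 -0.025] w 0.0104
meanF [-0.45 -0.44  7.09] [0.57 0.54 0.47]
clk 16.95 eye s 0.0048 v 0.0049 z 0.2449 F [ 0.24 -0.09  7.52] M [-0.053 -0.728 -0.023] w 0.0102
```

View pics/s9c.png

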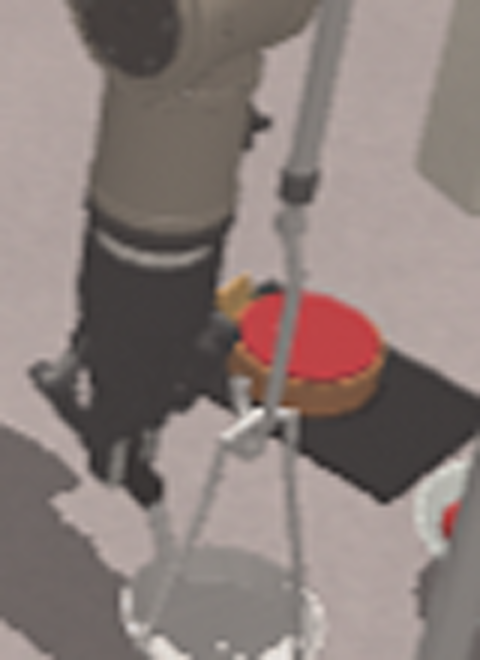

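Emit:
apply_moves(dp=[[0,0,-0.012],[0,0,-0.012],[0,0,-0.01],[0,0,0]], twist=[[0,0,0],[0,0,0],[0,0,0],[0,0,0]], jaw=[255,255,255,255])

```text
clock: 17.4
tcp_pos: [0.5356, 0.1814, 0.2948]
orientation: [2.113, 2.317, 0.012]
contact_force: [-0.7, -0.1, 1.4]
grip_width: 0.0102
```

```bash
python3 - <<'E'
from eye import *
rep(0,.245,.0048);avg(4);rep()
E
```

```text
clk 17.4 eye s 0.0032 v 0.0046 z 0.2472 F [-0.67 -0.13  1.44] M [-0.04  -0.098  0.016] w 0.0102
az x 95.27 tilt z [ 0.0095  0.0017 -1.    ] pos [0.5356 0.1814 0.2948]
n 1 row [0.0015, -0.0265, 0.0179]
turn [0.0046, -0.0004, 0.0014] deg 0.58
meanF [-0.45 -0.35  1.11] [0.15 0.2  0.73]
clk 17.6 eye s 0.0035 v 0.0047 z 0.2475 F [-0.59 -0.62  0.88] M [-0.088 -0.052  0.005] w 0.01
```

Emit:
apply_moves(dp=[[0,0,-0.009],[0,0,0],[0,0,0]], twist=[[0,0,0],[0,0,0],[0,0,0]], jaw=[255,255,255], grip_force=40)

```text
clock: 17.9
tcp_pos: [0.5354, 0.1814, 0.2955]
orientation: [2.113, 2.317, 0.01]
contact_force: [1.2, 0.8, 0.4]
grip_width: 0.0101
```

```bash
python3 - <<'E'
from eye import *
rep();avg(6);rep()
snap("10",("wrist","scene"))
crop(L("scene10"),300,140,420,260,6,"s10c")
E
```

```text
clk 17.9 eye s 0.0029 v 0.0046 z 0.2477 F [1.21 0.75 0.43] M [-0.008  0.002  0.022] w 0.0101
meanF [ 0.06 -0.14 -0.04] [0.7  0.48 0.49]
clk 18.2 eye s 0.0030 v 0.0046 z 0.2479 F [-0.58 -0.29 -0.46] M [ 0.01   0.032 -0.032] w 0.0099
```

View pics/s10c.png

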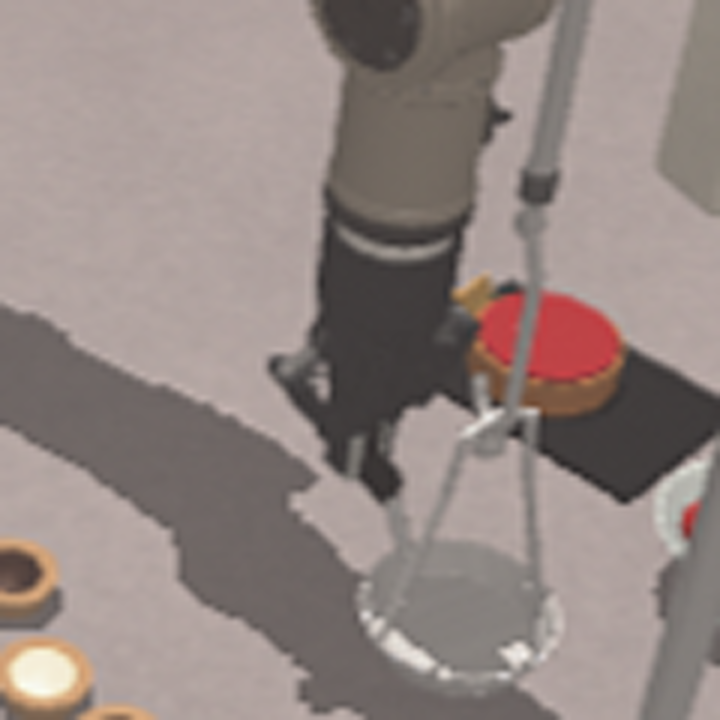

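View pics/wrist10.png

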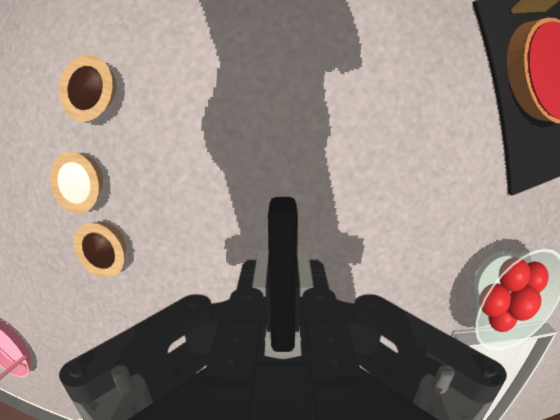

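Emit:
apply_moves(dp=[[0,0,0],[0,0,0],[0,0,0],[0,0,0],[0,0,0],[0,0,0],[0,0,0],[0,0,0],[0,0,0],[0,0,0],[0,0,0]], twist=[[0,0,0],[0,0,0],[0,0,0],[0,0,0],[0,0,0],[0,0,0],[0,0,0],[0,0,0],[0,0,0],[0,0,0],[0,0,0]], jaw=[225,220,215,210,200,190,180,160,140,120,100], grip_force=20)

```text
clock: 19.4
tcp_pos: [0.5357, 0.1817, 0.2959]
orientation: [2.113, 2.317, 0.012]
contact_force: [-0.3, -0.1, 0.1]
grip_width: 0.0518
```

```bash
python3 - <<'E'
from eye import *
rep()
snap("11",("wrist","scene"))
crop(L("scene11"),300,140,420,260,6,"s11c")
E
```

```text
clk 19.4 eye s 0.0033 v 0.0049 z 0.2483 F [-0.29 -0.07  0.07] M [ 0.006 -0.027 -0.041] w 0.0518
```

View pics/wrist11.png

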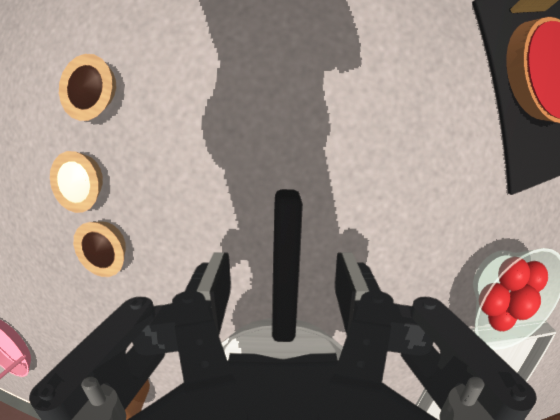

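View pics/s11c.png

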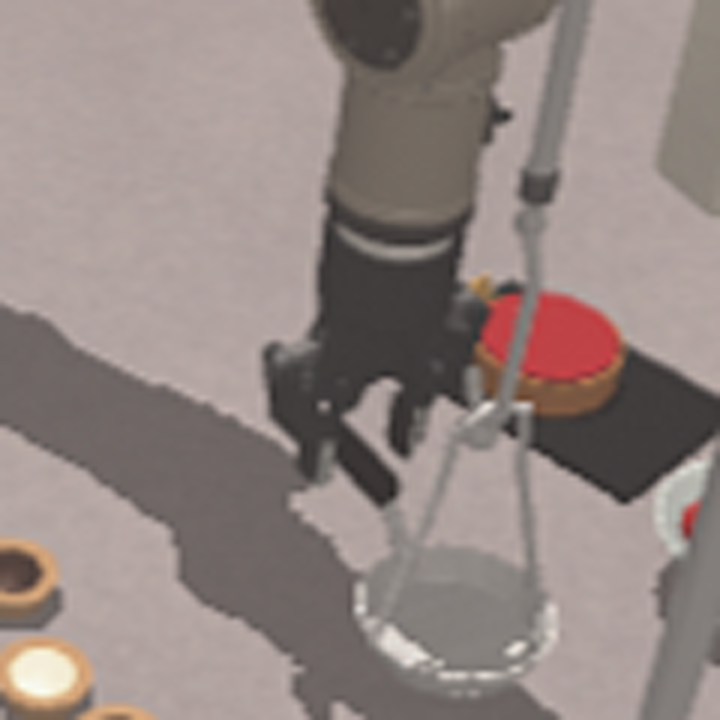

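Emit:
apply_moves(dp=[[0,0,0],[0,0,0],[0,0,-0.1],[0,0,-0.2],[0,0,-0.3],[0,-0.1,-0.3],[0,-0.2,-0.1],[0,-0.3,0],[0,-0.2,0],[0,0,0]], twist=[[0,0,0],[0,0,0],[0,0,0],[0,0,0],[0,0,0],[0,0,0],[0,0,0],[0,0,0],[0,0,0],[0,0,0]], jaw=[50,0,0,0,0,0,0,0,0,0])

```text
clock: 20.5
tcp_pos: [0.4367, 0.1715, 0.4259]
orientation: [2.114, 2.313, 0.02]
contact_force: [0.5, -0.4, -0.2]
grip_width: 0.0855
```

```bash
cat > chk.py <<'E'
from eye import *
import sys
t=sys.argv[1]
ims=[]
for i in range(10):
    n=f"c{t}{i}";snap(n,("scene",));f=L("scene"+n)
    P=cloud(f);x,y,z=P[...,0],P[...,1],P[...,2];d=P[...,:2]-O;s=d@U;v=d@V;ok=(f["z_map"]>0)&(abs(s)<.09)&(abs(v)<.09)
    m=ok&(z>.07)&(z<.14);b=ok&(z>.16)&(z<.24)
    print(i,"dish s %.4f v %.4f n %d zmin %.4f"%((s[m].min()+s[m].max())/2,(v[m].min()+v[m].max())/2,m.sum(),np.percentile(z[m],2)),"bail s %.4f v %.4f"%(np.median(s[b]),np.median(v[b])))
    if i in(0,3,6,9):ims.append(cv2.resize(f["color"][150:250,350:410,::-1],None,fx=3.3,fy=5,interpolation=cv2.INTER_CUBIC))
cv2.imwrite(f"pics/m{t}.png",np.hstack(ims));rep()
E
python3 chk.py a
```

```text
0 dish s -0.0133 v -0.0006 n 687 zmin 0.0841 bail s 0.0021 v -0.0032
1 dish s -0.0141 v -0.0006 n 686 zmin 0.0839 bail s 0.0029 v -0.0046
2 dish s -0.0145 v 0.0002 n 683 zmin 0.0839 bail s 0.0026 v -0.0041
3 dish s -0.0146 v -0.0010 n 688 zmin 0.0842 bail s 0.0023 v -0.0031
4 dish s -0.0149 v 0.0019 n 693 zmin 0.0841 bail s 0.0027 v -0.0041
5 dish s -0.0143 v 0.0011 n 694 zmin 0.0845 bail s 0.0024 v -0.0027
6 dish s -0.0141 v 0.0026 n 698 zmin 0.0842 bail s 0.0022 v -0.0042
7 dish s -0.0136 v 0.0021 n 695 zmin 0.0838 bail s 0.0023 v -0.0045
8 dish s -0.0147 v 0.0015 n 695 zmin 0.0846 bail s 0.0024 v -0.0054
9 dish s -0.0132 v 0.0035 n 695 zmin 0.0847 bail s 0.0020 v -0.0035
clk 21.0 eye s -0.0933 v 0.0034 z 0.3774 F [-0.7  -0.23 -0.19] M [-0.068 -0.022  0.001] w 0.0855
```

View pics/ma.png

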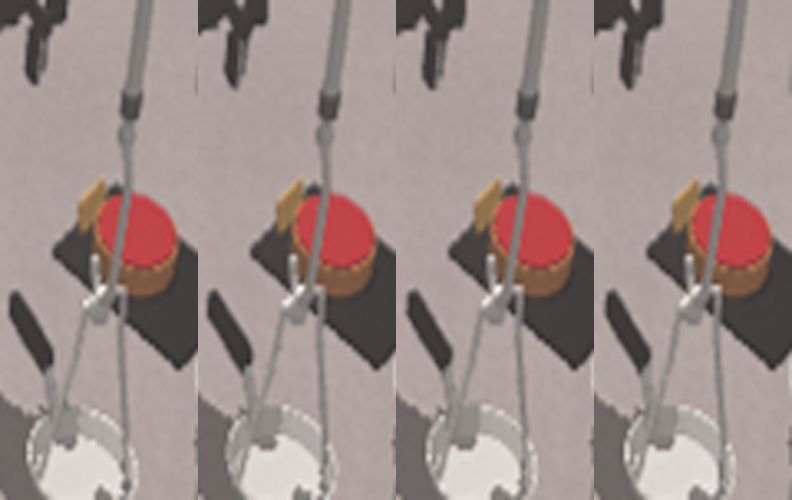

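```bash
python3 - <<'E'
from eye import *
import time
for k in range(3):
    snap(f"d{k}",("top","scene"))
    for n in("scene",):
        f=L(f"{n}d{k}");P=cloud(f);x,y,z=P[...,0],P[...,1],P[...,2];d=P[...,:2]-O;s=d@U;v=d@V
        m=(f["z_map"]>0)&(np.hypot(s,v)<.047)&(z>.075)&(z<.105)
        A=np.c_[s[m],v[m],np.ones(m.sum())];c=np.linalg.lstsq(A,z[m],rcond=None)[0];print(n,m.sum(),"slopes",c.round(3))
    # handle & bail peak
    m=(f["z_map"]>0)&(abs(v)<.03)&(s<-.075)&(s>-.16)&(z>.09)&(z<.18);print("handle s,v,z",s[m].min().round(3),s[m].max().round(3),np.median(v[m]).round(4),np.median(z[m]).round(4))
a,b=L("top0"),L("topd2")
for nm,(u,v0,u1,v1) in dict(tarts=(240,185,262,240),jar=(240,130,265,158),bowl=(128,175,162,212)).items():
    print(nm,"mean abs diff",np.abs(a["color"][v0:v1,u:u1].astype(int)-b["color"][v0:v1,u:u1]).mean().round(2))
E
```

```text
scene 408 slopes [-0.048 -0.008  0.09 ]
handle s,v,z -0.14 -0.076 0.0027 0.1359
scene 412 slopes [-0.061 -0.017  0.09 ]
handle s,v,z -0.139 -0.075 0.0019 0.1352
scene 414 slopes [-0.048 -0.01   0.09 ]
handle s,v,z -0.14 -0.075 0.0017 0.1356
tarts mean abs diff 1.7
jar mean abs diff 1.71
bowl mean abs diff 1.76
```

The pan hangs level: the slope is about 0.05 rad and the handle is 135 mm above the counter. It is calm, the arm is clear, and the other objects haven't moved. I'm handing the job in.

```bash
python3 -c "
from bench import r
print(r.get_obs()['clock']);print(r.hand_in())"
```

```text
21.3
the job is handed in; nothing more can be done
None
```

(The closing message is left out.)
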